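# Set the seesaw loading ramp under the transporter's deck

## Task

First swing the turntable round, with the ramp still tipped down, until the ramp's lip is centred in front of the wagon under its steel sill. Then press the ramp's tail pad down gently so that the lip tips up under the sill and takes some of the sprung deck's load (a push of about 13 N), never pushing so hard (20 N or more) that the deck is jacked up, and let go: the ramp must stay there carrying the deck. Do not touch the wagon with the robot or disturb the things standing about.

Things in the scene. Friction and masses are not known exactly. Their poses are not given: they have to be found in the camera images.
- turntable: The ramp's turntable: a fixed grey 240 mm square plate with a round base; it carries the swivelling yoke with the upright handle and the aluminium ramp. Origin at the table top on the vertical swivel axis; its x axis points roughly towards the wagon, z up.
- swivel (a joint): Rotation of the yoke (with the handle and ramp) about the vertical axis through the turntable origin, in rad, positive counter-clockwise from above. At 0 the ramp's lip end points along the turntable's x axis. Stiff by friction (about 2.5 N at the handle), stays where it is left; range -1.1 to 0.6, with no stop at the wagon.
- handle_top (a point): Centre of the top end of the yoke's upright black round handle: 16 mm diameter, 80 mm tall (from 40 to 120 mm above the table), 115 mm from the swivel axis, at a right angle to the ramp (to the left when looking from the axis to the lip). It stands on a flat steel arm, top at 40 mm.
- ramp (a joint): Tilt of the aluminium seesaw ramp, rad: 0 is level, positive is lip end up, tail end down. Axle horizontal, 85 mm above the table, crossing the swivel axis. Its hinge is stiff by friction and stays where it is left: about 6 N down on the tail pad is needed to move it freely.
- tail (a point): Centre of the top face of the black rubber press pad on the ramp's short tail end: 46 mm along the ramp, 52 mm wide; 100 mm from the axle and 10 mm above the axle line when level. Free air below it.
- lip (a point): Top of the middle of the lip, an 8 mm round steel cross bar 44 mm wide at the ramp's far end, 150 mm from the axle, 4 mm above the axle line when level.
- wagon: The green car-transporter wagon, chassis fixed to the table. Origin at table height under its middle; x axis along the wagon away from the turntable, z up. Its green deck (290 x 110 mm, front end at x = -140 mm, two toy cars clipped on) is sprung upright on the chassis: lifting it takes about 4.5 N per mm. x N at the ramp's lip take about 6 + 1.5 x N on the tail pad.
- sill (a point): Nominal middle of the underside of the deck's sill, a flat steel tongue 70 mm wide, 6 mm thick, sticking out 25 mm from the deck's front end (wagon x -165 to -140 mm, y centred). Nominally 92 mm above the table. It is fixed to the chassis: the real sill sits up to 9 mm higher or lower from case to case, which this reading does not show.
- cone: Bystander, loose: a small traffic cone, 45 mm square foot, 65 mm high, beside the turntable. Origin at the centre of its underside.
- drum: Bystander, loose: a small upright steel drum, 51 mm diameter, 70 mm high, near the turntable. Origin at the centre of its underside.
- crate_tower: Bystander, loose: four grey crates in a stack, 136 x 100 mm and 220 mm high. Origin at the centre of its underside.
- screwdriver: Bystander, loose: a screwdriver lying on the table. Origin at the centre of its underside.
- chock: Bystander, loose: a wooden block, 60 x 35 x 30 mm. Origin at the centre of its underside.
- oil_can: Bystander, loose: a small can, 44 mm diameter, 75 mm high. Origin at the centre of its underside.

How it is judged:
By the outcome, as a careful person would: the job done as asked, in the order asked, and still so for the second after the job is handed in, with the robot touching nothing.
It also fails if it takes over 58 s, if anything falls off the work surface, if the arm or the gripper's body presses on something with over 40 N, if the wrist force passes 120 N, or if a joint passes its speed limit or range.

## Robot

A 7-joint arm with a two-finger parallel gripper is mounted at the origin on the work surface. World frame = base frame: x ahead of the robot, y to its left, z up, the work surface at z = 0. Lengths are in m, angles in rad, forces in N, time in s.
With the tool pointing down it reaches from about 0.4 to 0.9 m from the base axis. Payload 5.5 kg.
Tool frame: the origin (TCP) lies at the very end of the fingers, on their centre line; the grasp point (between the pads) lies 19 mm behind it; z points along the fingers, y is the line along which they close (so a half turn about z gives the same grasp; the last joint's range is limited). The gripper opens to 92 mm and grips with 3 to 60 N. Pads are 19 mm wide; open, the fingers measure 130 mm over their backs; the gripper's body (75 mm by 190 mm) begins 47 mm behind the grasp point.
Start: joints at [-1.024, 0.501, -0.427, 1.55, 0.221, 1.138, -0.21], TCP at [0.182, 0.624, 0.227] pointing down, gripper open.
Joint ranges: [-2.88, 2.88], [-0.31, 2.03], [-1.54, 1.56], [0.2, 2.42], [-1.41, 4.55], [0.19, 2.02], [-2.57, 2.57]. Speed limits (rad/s): [2.57, 2.57, 3.14, 3.14, 3.14, 3.14, 3.14].

## Interface

Orientations are given as a unit quaternion [w, x, y, z].
In Python, from plant import robot gives the robot as it stands.
- The arm moves only by the tool servo_tool, never from a script. Its argument "moves" is a list of rows, each a list of 7 numbers: the opening in per cent of the stroke, from 0 (shut) to 100 (fully open), then the shift along the tool's x, y, z in m, then the turn, a rotation vector about the tool's x, y, z in degrees. A call has 1 to 8 rows; each row is the pose to reach, as a shift and turn from the pose commanded when the call began, along the tool's axes at that moment; what a row does not reach only later rows make up. A row lasts 1/8 s, in which the tool goes at most 62.5 mm and 10.7 degrees, less where a joint would pass 70% of its speed; a pose out of reach is approached as far as the arm can. A call with a gripper value outside its range is refused whole. The fingers move at their own pace and stop on an object; "force" is the grip in N (left out, the last holds). Time passes only in rows, so rows that repeat a pose let the fingers close. It gives the time, the measured TCP pose, the force, the opening and the grip force at its end, in the units of the state.
- robot.read_state(): the state, without advancing time (a new reading comes with each control period).
- robot.get_image(name): name is "side" or "top"; returns a dict with "pixels" (420x560x3 uint8, blue, green, red), "range_z" (420x560 float32, m along the optical axis (not along the pixel's ray), 0 where there is no reading), "mtx" (3x3 intrinsics, pixels), "camera_from_world" (4x4, takes a point from world to camera coordinates). Camera axes: x right, y down, z forward; pixel columns grow to the right and rows downward; lengths in m; the calibration is good to about 2 mm. A picture is of the moment at which its call begins.
- robot.finish_job(): hands the job in; it is judged then, once.
The state is a dict: "t": time; "joint_pos": joint angles; "qvel": joint speeds; "joint_efforts": joint torques, N m; "tool_pos": TCP position; "tcp_rot": TCP orientation; "force": force on the tool from outside, world axes, zero at the start; "torque": the same for the moment, N m; "opening": opening from 0.0 (shut) to 1.0 (fully open); "gripper_force": force on a finger pad.
Only numpy, scipy, OpenCV 4.12 (cv2) and the standard library are available. Lean on these libraries where they do the work, as an engineer would, in place of code of your own. Each camera call takes 0.05 s, during which the arm holds its last target. There are 200 camera calls.

## Working session

There is one attempt and no reset: what is moved stays moved. The work goes in short steps, Python scripts to look and compute and a tool call to move; the robot and the scene stay as the last step left them, time stands still between calls to the robot, and variables do not carry over. Pictures are saved under pics/ and viewed, at most 10 in all, crops included, and the job is handed in when it is done.

Besides the shell and the picture viewer there is one more tool, called in YAML: its name, and indented under it one key for each argument. servo_tool: Moves the arm, as the interface text tells. Its arguments: {"type":"object","properties":{"moves":{"type":"array"},"force":{"type":"number"}},"required":["moves"]}

```bash
mkdir -p pics; cat > h.py <<'E'
import numpy as np, cv2, pickle
from plant import robot
def grab(n):
    d=robot.get_image(n); pickle.dump(d,open(f'{n}.pkl','wb')); return d
def pts(d):
    K=d['mtx'];T=np.linalg.inv(d['camera_from_world']);z=d['range_z']
    v,u=np.mgrid[:z.shape[0],:z.shape[1]]
    c=np.stack([(u-K[0,2])/K[0,0]*z,(v-K[1,2])/K[1,1]*z,z],-1)
    p=c@T[:3,:3].T+T[:3,3]; p[z==0]=np.nan; return p
def load(n): return pickle.load(open(f'{n}.pkl','rb'))
def ray(d,u,v,h):
    K=d['mtx'];T=np.linalg.inv(d['camera_from_world'])
    r=T[:3,:3]@np.linalg.solve(K,[u,v,1]);o=T[:3,3];return o+r*(h-o[2])/r[2]
E
python3 - <<'E'
from h import *
for n in ['top','side']:
    d=grab(n);cv2.imwrite(f'pics/{n}0.png',d['pixels']);T=np.linalg.inv(d['camera_from_world']);print(n,T[:3,3].round(3),T[:3,2].round(2),d['mtx'][0,0])
s=robot.read_state();print({k:np.round(v,3) for k,v in s.items()})
E
```

```text
top [0.411 0.067 1.157] [ 0.15  0.01 -0.99] 379.77757765312816
side [-0.042 -0.734  1.062] [ 0.44  0.56 -0.7 ] 455.87897978730234
{'t': np.float64(0.1), 'joint_pos': array([-1.024,  0.502, -0.427,  1.551,  0.221,  1.138, -0.21 ]), 'qvel': array([ 0.001, -0.002,  0.   , -0.001, -0.   ,  0.002,  0.   ]), 'joint_efforts': array([-1.1000e-02, -5.6787e+01, -5.8380e+00, -2.7991e+01, -6.9000e-02,
        2.4000e-02,  0.0000e+00]), 'tool_pos': array([0.182, 0.623, 0.226]), 'tcp_rot': array([-0.   ,  0.141,  0.99 , -0.001]), 'force': array([0.067, 0.166, 0.09 ]), 'torque': array([ 0.034, -0.02 ,  0.05 ]), 'gripper_force': np.float64(0.0), 'opening': np.float64(1.003)}
```

View pics/top0.png

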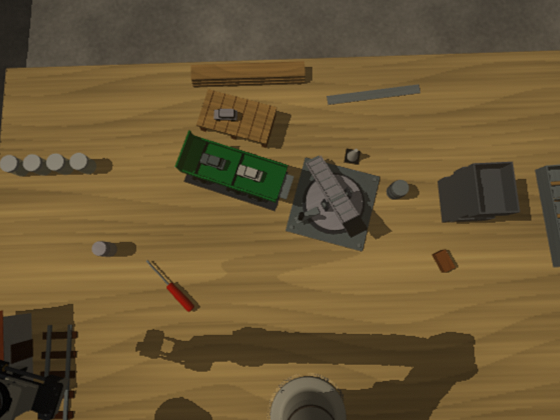

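View pics/side0.png

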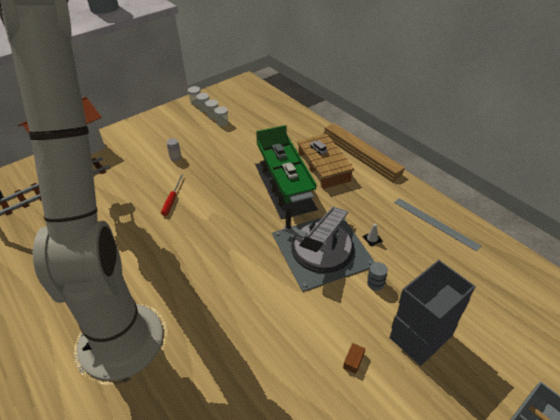

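The top view shows the wagon at about (235,172), its sill at (287,187), the turntable at (335,203), lip at (318,160), tail at (355,225) and handle near (305,215). The cone is at (352,156) and the drum at (398,188). The side view agrees. Next I'll measure these points.

```bash
python3 - <<'E'
from h import *
d=load('top');e=load('side')
a=cv2.resize(d['pixels'][130:260,170:420],None,fx=3.2,fy=3.2,interpolation=cv2.INTER_CUBIC)
b=cv2.resize(e['pixels'][110:310,240:420],None,fx=3,fy=3,interpolation=cv2.INTER_CUBIC)
cv2.imwrite('pics/tc.png',np.clip(a*1.5,0,255).astype('u1'));cv2.imwrite('pics/sc.png',np.clip(b*1.5,0,255).astype('u1'))
for n,d in(('top',d),('side',e)):
    p=pts(d); print(n)
    hsv=cv2.cvtColor(d['pixels'],cv2.COLOR_BGR2HSV)
    g=(cv2.inRange(hsv,(45,120,40),(80,255,255))>0)&(p[...,0]>.3)
    q=p[g];q=q[np.isfinite(q[:,0])];print('green',len(q),np.percentile(q[:,2],[5,25,50,75,95]).round(3),cv2.minAreaRect((q[:,:2]*1000).astype('f4')))
    for c in [(287,187),(318,160),(335,200),(355,225),(305,217),(370,240)] if n=='top' else [(302,195),(340,213),(312,243),(289,215),(322,240)]:
        print(c,p[c[1],c[0]].round(3),hsv[c[1],c[0]])
E
```

```text
top
green 3082 [0.101 0.103 0.105 0.107 0.122] ((713.1207885742188, 186.45437622070312), (287.6358947753906, 143.9193115234375), 70.09233856201172)
(287, 187) [0.642 0.04  0.095] [34 24 84]
(318, 160) [ 0.732 -0.057  0.051] [ 13  37 109]
(335, 200) [ 0.601 -0.095  0.09 ] [18 30 84]
(355, 225) [ 0.524 -0.141  0.126] [ 21 107  31]
(305, 217) [ 0.561 -0.011  0.043] [26 35 51]
(370, 240) [ 0.491 -0.209 -0.001] [ 19 140 140]
side
green 1908 [0.097 0.1   0.102 0.111 0.137] ((720.25830078125, 182.91624450683594), (301.39483642578125, 164.9865264892578), 69.10443115234375)
(302, 195) [0.645 0.04  0.096] [ 64  18 111]
(340, 213) [ 0.717 -0.059  0.048] [  5  12 126]
(312, 243) [ 0.523 -0.144  0.123] [12 51 25]
(289, 215) [ 0.558 -0.003  0.098] [ 0 49 21]
(322, 240) [ 0.563 -0.141  0.104] [  0   8 125]
```

View pics/tc.png

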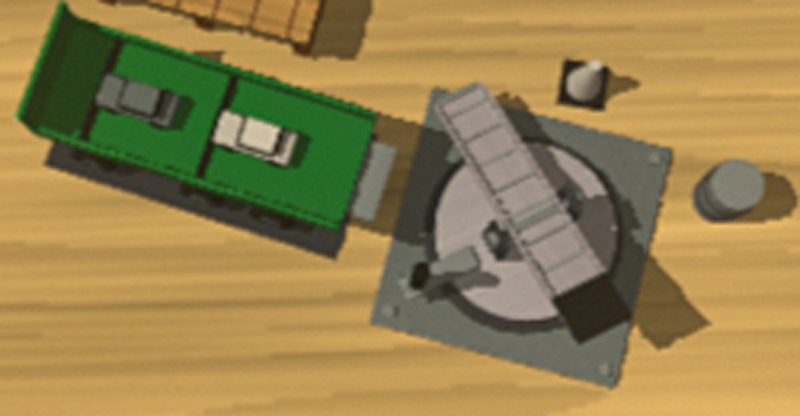

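View pics/sc.png

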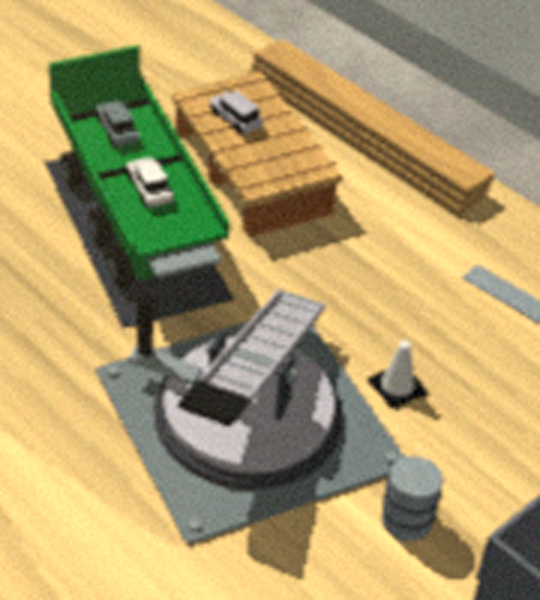

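The crops show the plate corners at crop-px (437,88), (672,150), (617,388) and (371,322). The sill quad is at (375,142) to (352,215), the tail pad at (590,308), the lip at (463,95) and the black handle at (418,278). The handle stands next to the sill side, clear of the wagon.

```bash
cat > m.py <<'E'
from h import *
np.set_printoptions(suppress=True,precision=4)
d=load('top');e=load('side')
C=[np.array(c)/3.2+[170,130] for c in[(437,88),(672,150),(617,388),(371,322)]]
c=np.array([ray(d,*x,.006) for x in C]);print('plate centre',c.mean(0),'sides',[np.linalg.norm(c[i]-c[i-1]).round(3) for i in range(4)])
P={}
for n,im in(('top',d),('side',e)):
    p=pts(im);hsv=cv2.cvtColor(im['pixels'],cv2.COLOR_BGR2HSV)
    m=lambda c,r,z0,z1,ex:(np.hypot(p[...,0]-c[0],p[...,1]-c[1])<r)&(p[...,2]>z0)&(p[...,2]<z1)&ex
    s=p[m((.643,.04),.05,.08,.112,(hsv[...,1]<60)&(hsv[...,2]>60))]
    (cx,cy),wh,a=cv2.minAreaRect((s[:,:2]*1000).astype('f4'));print(n,'sill',len(s),s.mean(0),np.median(s[:,2]),(cx,cy),wh,a)
    h=p[m((.558,-.005),.03,.05,.14,hsv[...,2]<70)];print(' handle',len(h),h.mean(0),'top',np.percentile(h[:,2],[50,95]),h[h[:,2]>.11].mean(0))
    t=p[m((.523,-.143),.05,.09,.16,hsv[...,2]<50)];print(' tail',len(t),t.mean(0),t.min(0),t.max(0))
    l=p[m((.66,-.085),.14,.03,.13,(hsv[...,1]<70)&(hsv[...,2]>75)&(abs((p[...,1]+.095)*.9+(p[...,0]-.6)*-.0)<1))]
    g=p[m((.71,.19),.2,.095,.109,cv2.inRange(hsv,(45,120,40),(80,255,255))>0)];print(' deck',len(g),cv2.minAreaRect((g[:,:2]*1000).astype('f4')))
    # direction of deck = edge at wagon front; drum & cone
    for nm,c0 in(('cone',(.735,-.14)),('drum',(.65,-.255))):
        q=p[m(c0,.05,.02,.1,True)];print(' ',nm,q.mean(0),q[:,2].max())
E
python3 m.py
```

```text
plate centre [ 0.6054 -0.1038  0.006 ] sides [np.float64(0.239), np.float64(0.235), np.float64(0.237), np.float64(0.239)]
top sill 163 [0.6437 0.0427 0.0964] 0.096468709078954 (644.0762329101562, 43.084930419921875) (20.163354873657227, 69.01731872558594) 69.97978210449219
 handle 43 [0.5556 0.0057 0.107 ] top [0.12  0.125] [0.5575 0.0053 0.1214]
 tail 305 [ 0.5206 -0.1387  0.1272] [ 0.4935 -0.1682  0.1174] [ 0.5493 -0.109   0.1358]
 deck 2492 ((695.297119140625, 191.4259490966797), (284.9424743652344, 105.57169342041016), 70.18843078613281)
  cone [ 0.7471 -0.1619  0.0429] 0.06945202503989178
  drum [ 0.634  -0.2795  0.0624] 0.07701504194786035
side sill 124 [0.6418 0.04   0.0922] 0.09251911066946794 (642.1317749023438, 41.437889099121094) (24.597509384155273, 69.87403869628906) 70.02625274658203
 handle 103 [ 0.5547 -0.0004  0.091 ] top [0.0932 0.1198] [0.5552 0.002  0.1172]
 tail 198 [ 0.5174 -0.1449  0.1243] [ 0.4903 -0.1733  0.107 ] [ 0.5513 -0.1103  0.1348]
 deck 1347 ((694.3929443359375, 191.03457641601562), (295.9299011230469, 108.72331237792969), 70.06687927246094)
  cone [ 0.7466 -0.1717  0.041 ] 0.06683737489844577
  drum [ 0.6317 -0.2851  0.0639] 0.0742611450532964
```

```bash
cat > go.py <<'E'
import sys; from h import *
from scipy.spatial.transform import Rotation as R
def go(x,y,z,yaw=None):
    s=robot.read_state();q=s['tcp_rot'];r=R.from_quat([q[1],q[2],q[3],q[0]])
    ya=np.degrees(np.arctan2(*r.as_matrix()[1::-1,1]))
    dl=r.inv().apply(np.array([x,y,z])-s['tool_pos'])
    print('shift',dl.round(4),'len',np.linalg.norm(dl).round(3),'yaw now',ya.round(1),'turn z',None if yaw is None else -((yaw-ya+90)%180-90).round(1))
if __name__=='__main__': go(*map(float,sys.argv[1:]))
E
python3 go.py .556 .004 .17 114.6
```

```text
shift [-0.5326 -0.4898  0.0566] len 0.726 yaw now 73.7 turn z -40.9
```

servo_tool:
  moves:
    - [60, -0.04, -0.037, 0, 0, 0, -5]
    - [60, -0.08, -0.074, 0, 0, 0, -10]
    - [60, -0.12, -0.11, 0, 0, 0, -15]
    - [60, -0.16, -0.147, 0, 0, 0, -20]
    - [60, -0.2, -0.184, 0, 0, 0, -25]
    - [60, -0.24, -0.22, 0, 0, 0, -30]
    - [60, -0.28, -0.257, 0, 0, 0, -35]
    - [60, -0.32, -0.294, 0, 0, 0, -40.9]
  force: 20

```text
t: 1.1
tool_pos: [0.4074, 0.2504, 0.2266]
tcp_rot: [-0.0, -0.215, 0.977, -0.0]
force: [0.5, -0.2, 0.4]
opening: 0.601
gripper_force: 0.0
```

```bash
python3 go.py .556 .004 .17 114.6
```

```text
shift [-0.0314 -0.286   0.0566] len 0.293 yaw now 114.8 turn z 0.2
```

servo_tool:
  moves:
    - [60, -0.005, -0.05, 0, 0, 0, 0]
    - [60, -0.01, -0.1, 0, 0, 0, 0]
    - [60, -0.016, -0.15, 0.01, 0, 0, 0]
    - [60, -0.022, -0.2, 0.025, 0, 0, 0]
    - [60, -0.028, -0.25, 0.04, 0, 0, 0]
    - [60, -0.031, -0.28, 0.05, 0, 0, 0]
    - [60, -0.031, -0.286, 0.057, 0, 0, 0]
    - [60, -0.031, -0.286, 0.057, 0, 0, 0]

```text
t: 2.1
tool_pos: [0.5533, 0.0058, 0.1688]
tcp_rot: [-0.001, -0.213, 0.977, 0.001]
force: [-0.6, 0.2, 0.7]
opening: 0.597
gripper_force: 0.0
```

```bash
python3 - <<'E'
from h import *; from go import go
go(.556,.004,.085,114.6)
d=grab('side');b=cv2.resize(d['pixels'][110:310,220:420],None,fx=3,fy=3,interpolation=cv2.INTER_CUBIC)
cv2.imwrite('pics/s2.png',np.clip(b*1.5,0,255).astype('u1'))
E
```

```text
shift [-0.0019 -0.0029  0.0838] len 0.084 yaw now 114.6 turn z 0.0
```

View pics/s2.png

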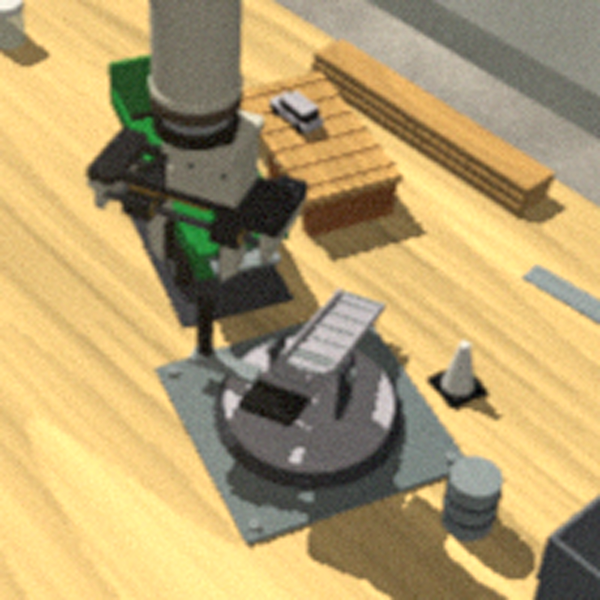

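The gripper is above the handle, with the handle at about (205,320) and the fingers either side, clear of the wagon. I'll descend and close.

servo_tool:
  moves:
    - [60, -0.002, -0.003, 0.02, 0, 0, 0]
    - [60, -0.002, -0.003, 0.04, 0, 0, 0]
    - [60, -0.002, -0.003, 0.06, 0, 0, 0]
    - [60, -0.002, -0.003, 0.08, 0, 0, 0]
    - [60, -0.002, -0.003, 0.084, 0, 0, 0]
    - [30, -0.002, -0.003, 0.084, 0, 0, 0]
    - [0, -0.002, -0.003, 0.084, 0, 0, 0]
    - [0, -0.002, -0.003, 0.084, 0, 0, 0]
  force: 20

```text
t: 3.15
tool_pos: [0.5579, 0.0034, 0.0866]
tcp_rot: [0.001, -0.213, 0.977, -0.0]
force: [-0.5, 0.2, -0.8]
opening: 0.326
gripper_force: 0.0
```

servo_tool:
  moves:
    - [0, 0, 0, 0, 0, 0, 0]
    - [0, 0, 0, 0, 0, 0, 0]
    - [0, 0, 0, 0, 0, 0, 0]

```text
t: 3.52
tool_pos: [0.5584, 0.0016, 0.0861]
tcp_rot: [0.001, -0.213, 0.977, -0.001]
force: [3.0, -4.9, 0.7]
opening: 0.169
gripper_force: 20.0
```

servo_tool:
  moves:
    - [0, 0.0065, -0.0002, 0, 0, 0, -3.25]
    - [0, 0.013, -0.0007, 0, 0, 0, -6.5]
    - [0, 0.0195, -0.0017, 0, 0, 0, -9.75]
    - [0, 0.0259, -0.0029, 0, 0, 0, -13]
    - [0, 0.0322, -0.0046, 0, 0, 0, -16.25]
    - [0, 0.0384, -0.0066, 0, 0, 0, -19.5]
    - [0, 0.0445, -0.0089, 0, 0, 0, -22.75]
    - [0, 0.0504, -0.0116, 0, 0, 0, -26]

```text
t: 4.53
tool_pos: [0.5189, -0.0298, 0.0862]
tcp_rot: [0.002, -0.428, 0.904, -0.001]
force: [8.1, -5.1, -6.8]
opening: 0.166
gripper_force: 20.0
```

servo_tool:
  moves:
    - [0, 0.0065, -0.0002, 0, 0, 0, -3.25]
    - [0, 0.013, -0.0007, 0, 0, 0, -6.5]
    - [0, 0.0195, -0.0017, 0, 0, 0, -9.75]
    - [0, 0.0259, -0.0029, 0, 0, 0, -13]
    - [0, 0.0322, -0.0046, 0, 0, 0, -16.25]
    - [0, 0.0384, -0.0066, 0, 0, 0, -19.5]
    - [0, 0.0445, -0.0089, 0, 0, 0, -22.75]
    - [0, 0.0445, -0.0089, 0, 0, 0, -22.75]

```text
t: 5.52
tool_pos: [0.4979, -0.0701, 0.0862]
tcp_rot: [0.002, -0.597, 0.802, -0.001]
force: [8.6, -4.9, -7.0]
opening: 0.17
gripper_force: 20.0
```

```bash
python3 - <<'E'
from h import *
d=grab('top');e=grab('side')
a=cv2.resize(d['pixels'][140:260,230:400],None,fx=3,fy=3,interpolation=cv2.INTER_CUBIC)
b=cv2.resize(e['pixels'][140:310,220:400],None,fx=2.9,fy=2.9,interpolation=cv2.INTER_CUBIC)
h=max(a.shape[0],b.shape[0]);o=np.zeros((h,a.shape[1]+b.shape[1],3),'u1');o[:a.shape[0],:a.shape[1]]=a;o[:b.shape[0],a.shape[1]:]=b
o=cv2.resize(o,None,fx=.76,fy=.76);print(o.shape)
cv2.imwrite('pics/c3.png',np.clip(o*1.5,0,255).astype('u1'))
E
```

```text
(375, 784, 3)
```

View pics/c3.png

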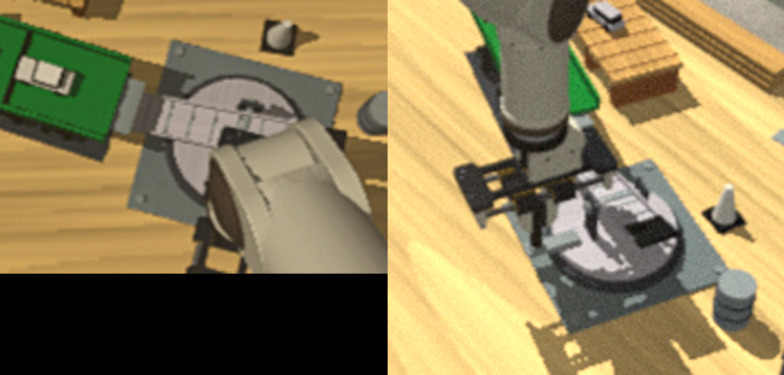

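The top view shows the ramp's lip end at about (150,115) in the crop, pointing at the sill at (130,105). I'll measure the remaining lateral offset.

```bash
cat > r.py <<'E'
from h import *
np.set_printoptions(suppress=True,precision=1)
A=np.array([.604,-.103])
w=np.array([np.cos(np.radians(70.05)),np.sin(np.radians(70.05))]);S=np.array([.643,.0413])
u0=(S-A)/np.linalg.norm(S-A);print('target deg',np.degrees(np.arctan2(*u0[::-1])),'dist',np.linalg.norm(S-A)*1000)
v0=np.array([-u0[1],u0[0]])
for n in('top','side'):
    p=pts(load(n));q=p.reshape(-1,3);r=(q[:,:2]-A)@u0;l=(q[:,:2]-A)@v0;z=q[:,2]
    print(n)
    for a in np.arange(.05,.155,.01):
        k=(abs(r-a)<.006)&(abs(l)<.06)&(abs(z-(.089-a*.31))<.013)
        if k.sum()>5: print(a*1000,k.sum(),'l',np.percentile(l[k]*1000,[2,50,98]),'z',np.median(z[k])*1000)
E
python3 r.py
```

```text
target deg 74.87599269168943 dist 149.47738959454705
top
50.0 76 l [-27.5  -3.3  22.7] z 76.12987233767387
60.00000000000001 77 l [-27.2  -3.4  22.7] z 72.2262721813578
70.0 76 l [-28.3  -3.9  22.5] z 69.2882190552625
80.00000000000001 75 l [-29.2  -4.5  21.7] z 66.33600254993799
90.00000000000001 74 l [-29.2  -5.3  21.4] z 63.17619534164442
100.0 74 l [-29.3  -5.1  21.2] z 60.05581876769905
110.00000000000001 75 l [-30.1  -5.1  20.8] z 57.1457803407811
120.00000000000001 72 l [-29.4  -6.4  20.4] z 53.33793058895719
130.0 72 l [-30.7  -6.4  20. ] z 50.41439518085467
140.0 50 l [-29.9  -2.5  19.6] z 47.23672009683533
side
50.0 11 l [-28.2   3.   21.7] z 72.18936826183054
60.00000000000001 6 l [ 0.2 17.1 23.7] z 71.47761306485745
70.0 20 l [-2.1 11.7 24. ] z 64.99479011278136
80.00000000000001 13 l [-5.9  5.  20.4] z 62.08363283932539
```

servo_tool:
  moves:
    - [0, 0.002, -0.002, 0, 0, 0, -1]
    - [0, 0.0045, -0.004, 0, 0, 0, -2.1]
    - [0, 0.0045, -0.004, 0, 0, 0, -2.1]
    - [0, 0.0045, -0.004, 0, 0, 0, -2.1]

```text
t: 6.12
tool_pos: [0.4971, -0.0732, 0.0861]
tcp_rot: [-0.0, -0.612, 0.791, 0.0]
force: [-2.1, -0.6, 4.6]
opening: 0.168
gripper_force: 20.0
```

```bash
python3 -c "
from h import *
grab('top')"; python3 r.py | head -13
```

```text
target deg 74.87599269168943 dist 149.47738959454705
top
50.0 75 l [-25.8  -2.4  23.9] z 75.51759719453344
60.00000000000001 78 l [-27.1  -2.1  24. ] z 71.9899279009829
70.0 75 l [-25.9  -1.6  24. ] z 69.27751270542059
80.00000000000001 74 l [-25.9  -1.9  23.8] z 66.24360191906165
90.00000000000001 75 l [-26.9  -2.7  23.5] z 62.05675505646013
100.0 75 l [-26.4  -3.3  23.6] z 59.79310718360375
110.00000000000001 73 l [-27.3  -2.3  23.9] z 56.75309557235031
120.00000000000001 72 l [-26.8  -3.5  23.4] z 52.995400024914986
130.0 71 l [-27.3  -3.4  23.6] z 50.502073381079036
140.0 53 l [-26.5   0.1  23.6] z 47.157914670614254
side
```

servo_tool:
  moves:
    - [0, 0.001, 0.001, 0, 0, 0, -0.5]
    - [0, 0.002, 0.001, 0, 0, 0, -1]
    - [0, 0.002, 0.001, 0, 0, 0, -1]
    - [0, 0.002, 0.001, 0, 0, 0, -1]

```text
t: 6.68
tool_pos: [0.4966, -0.0753, 0.0861]
tcp_rot: [0.0, -0.619, 0.785, -0.0]
force: [-0.6, -0.1, 4.6]
opening: 0.168
gripper_force: 20.0
```

```bash
python3 -c "
from h import *
grab('top')"; python3 r.py | sed -n '6,12p'
```

```text
80.00000000000001 74 l [-25.4  -1.4  25.4] z 65.95717463317908
90.00000000000001 76 l [-25.5  -0.5  25.7] z 62.7402598848108
100.0 74 l [-24.7  -0.4  25.5] z 60.32466200414144
110.00000000000001 74 l [-25.1  -1.2  25.6] z 56.71871385908378
120.00000000000001 73 l [-24.7  -1.4  25.6] z 53.249752111821365
130.0 71 l [-24.3  -0.7  25.7] z 51.34969326947436
140.0 54 l [-23.    3.4  25.5] z 47.71803345278691
```

servo_tool:
  moves:
    - [30, 0, 0, 0, 0, 0, 0]
    - [45, 0, 0, 0, 0, 0, 0]
    - [45, 0, 0, 0, 0, 0, 0]
    - [45, 0, 0, -0.02, 0, 0, 0]
    - [45, 0, 0, -0.05, 0, 0, 0]
    - [45, 0, 0, -0.08, 0, 0, 0]
    - [45, 0, 0, -0.095, 0, 0, 0]
    - [0, 0, 0, -0.095, 0, 0, 0]

```text
t: 7.72
tool_pos: [0.4966, -0.0757, 0.1813]
tcp_rot: [0.001, -0.619, 0.786, -0.001]
force: [-0.1, 0.2, -0.9]
opening: 0.383
gripper_force: 0.0
```

```bash
python3 - <<'E'
from h import *; from go import go
grab('top'); go(.5785,-.1975,.18); go(.5785,-.1975,.135)
E
python3 r.py | sed -n '6,12p'
```

```text
shift [ 0.099  -0.1087  0.0005] len 0.147 yaw now 166.5 turn z None
shift [ 0.099  -0.1087  0.0455] len 0.154 yaw now 166.5 turn z None
80.00000000000001 75 l [-25.3  -1.4  25.3] z 65.67129871627087
90.00000000000001 76 l [-25.6  -0.5  25.8] z 62.406849476098984
100.0 73 l [-24.6  -1.2  25.4] z 60.28194218744587
110.00000000000001 71 l [-24.8  -1.6  25.6] z 56.15184669203921
120.00000000000001 73 l [-25.6  -1.6  25.9] z 53.824041461229875
130.0 71 l [-24.5  -1.2  25.5] z 50.011606815772325
140.0 54 l [-23.4   3.   25.6] z 47.05594198783481
```

servo_tool:
  moves:
    - [0, 0.02, -0.022, 0, 0, 0, 0]
    - [0, 0.045, -0.049, 0, 0, 0, 0]
    - [0, 0.07, -0.077, 0, 0, 0, 0]
    - [0, 0.09, -0.1, 0, 0, 0, 0]
    - [0, 0.099, -0.109, 0, 0, 0, 0]
    - [0, 0.099, -0.109, 0.02, 0, 0, 0]
    - [0, 0.099, -0.109, 0.035, 0, 0, 0]
    - [0, 0.099, -0.109, 0.035, 0, 0, 0]

```text
t: 8.78
tool_pos: [0.5772, -0.196, 0.1438]
tcp_rot: [-0.001, -0.62, 0.785, 0.001]
force: [-0.5, -0.2, -0.4]
opening: 0.006
gripper_force: 0.0
```

```bash
python3 - <<'E'
from h import *
s=robot.read_state();print(s['tool_pos'],s['force'])
e=grab('side')
p=pts(e);hsv=cv2.cvtColor(e['pixels'],cv2.COLOR_BGR2HSV)
k=(np.hypot(p[...,0]-.58,p[...,1]+.195)<.045)&(p[...,2]>.09)&(p[...,2]<.137)&(hsv[...,2]<50)
print(k.sum(),p[k].min(0),p[k].max(0),p[k].mean(0))
b=cv2.resize(e['pixels'][160:310,250:400],None,fx=3.6,fy=3.6,interpolation=cv2.INTER_CUBIC)
cv2.imwrite('pics/s4.png',np.clip(b*1.5,0,255).astype('u1'))
E
```

```text
[ 0.57721774 -0.19596299  0.14384523] [-0.45721963 -0.17994148 -0.41215779]
160 [ 0.54999564 -0.21864541  0.11400503] [ 0.60308483 -0.1695289   0.13401806] [ 0.57396815 -0.20009328  0.12596513]
```

View pics/s4.png

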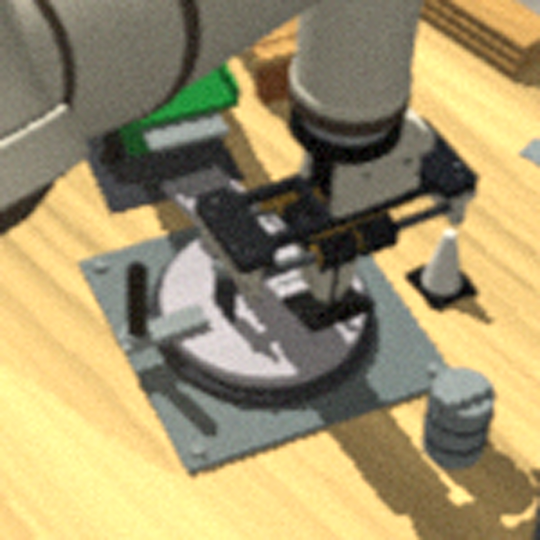

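The closed fingertips hang over the middle of the black tail pad at about (325,305). The handle stands free at (137,300) and nothing else has moved. I'll press down in small steps.

servo_tool:
  moves:
    - [0, 0, 0, 0.003, 0, 0, 0]
    - [0, 0, 0, 0.006, 0, 0, 0]
    - [0, 0, 0, 0.009, 0, 0, 0]
    - [0, 0, 0, 0.012, 0, 0, 0]
    - [0, 0, 0, 0.014, 0, 0, 0]
    - [0, 0, 0, 0.016, 0, 0, 0]
    - [0, 0, 0, 0.018, 0, 0, 0]
    - [0, 0, 0, 0.02, 0, 0, 0]

```text
t: 9.82
tool_pos: [0.579, -0.1982, 0.1264]
tcp_rot: [-0.001, -0.619, 0.786, -0.001]
force: [-1.4, -1.7, 6.4]
opening: 0.003
gripper_force: 2.7
```

servo_tool:
  moves:
    - [0, 0, 0, 0.0015, 0, 0, 0]
    - [0, 0, 0, 0.003, 0, 0, 0]
    - [0, 0, 0, 0.0045, 0, 0, 0]
    - [0, 0, 0, 0.006, 0, 0, 0]
    - [0, 0, 0, 0.0075, 0, 0, 0]
    - [0, 0, 0, 0.009, 0, 0, 0]
    - [0, 0, 0, 0.0105, 0, 0, 0]
    - [0, 0, 0, 0.012, 0, 0, 0]

```text
t: 10.82
tool_pos: [0.5795, -0.1992, 0.1147]
tcp_rot: [-0.001, -0.618, 0.786, -0.001]
force: [-1.6, -4.2, 6.0]
opening: 0.004
gripper_force: 2.8
```

servo_tool:
  moves:
    - [0, 0, 0, 0.0015, 0, 0, 0]
    - [0, 0, 0, 0.003, 0, 0, 0]
    - [0, 0, 0, 0.0045, 0, 0, 0]
    - [0, 0, 0, 0.006, 0, 0, 0]
    - [0, 0, 0, 0.0075, 0, 0, 0]
    - [0, 0, 0, 0.0085, 0, 0, 0]

```text
t: 11.58
tool_pos: [0.5795, -0.1997, 0.1061]
tcp_rot: [-0.001, -0.618, 0.786, -0.002]
force: [-0.6, -4.6, 6.6]
opening: 0.003
gripper_force: 2.9
```

servo_tool:
  moves:
    - [0, 0.0007, 0, 0.0007, 0, 0, 0]
    - [0, 0.0014, 0, 0.0014, 0, 0, 0]
    - [0, 0.002, 0, 0.0021, 0, 0, 0]
    - [0, 0.002, 0, 0.0028, 0, 0, 0]
    - [0, 0.002, 0, 0.0035, 0, 0, 0]

```text
t: 12.2
tool_pos: [0.5793, -0.2004, 0.1027]
tcp_rot: [-0.0, -0.619, 0.786, -0.001]
force: [-0.1, -1.7, 5.2]
opening: 0.008
gripper_force: 2.8
```

servo_tool:
  moves:
    - [0, 0, 0, 0.0007, 0, 0, 0]
    - [0, 0, 0, 0.0014, 0, 0, 0]
    - [0, 0, 0, 0.002, 0, 0, 0]

```text
t: 12.58
tool_pos: [0.5792, -0.2007, 0.1007]
tcp_rot: [-0.0, -0.619, 0.786, -0.001]
force: [-1.0, -3.7, 6.9]
opening: 0.009
gripper_force: 2.8
```

servo_tool:
  moves:
    - [0, 0, 0, 0.0005, 0, 0, 0]
    - [0, 0, 0, 0.001, 0, 0, 0]
    - [0, 0, 0, 0.0014, 0, 0, 0]

```text
t: 12.95
tool_pos: [0.5792, -0.2009, 0.0993]
tcp_rot: [-0.0, -0.619, 0.786, -0.001]
force: [-0.5, -3.4, 6.0]
opening: 0.005
gripper_force: 2.8
```

servo_tool:
  moves:
    - [0, 0, 0, 0.0004, 0, 0, 0]
    - [0, 0, 0, 0.0008, 0, 0, 0]
    - [0, 0, 0, 0.0008, 0, 0, 0]

```text
t: 13.32
tool_pos: [0.5791, -0.201, 0.0984]
tcp_rot: [-0.0, -0.619, 0.786, -0.001]
force: [-0.9, -3.2, 5.2]
opening: 0.002
gripper_force: 2.6
```

servo_tool:
  moves:
    - [0, 0, 0, 0.0004, 0, 0, 0]
    - [0, 0, 0, 0.0008, 0, 0, 0]
    - [0, 0, 0, 0.0008, 0, 0, 0]

```text
t: 13.7
tool_pos: [0.5791, -0.2011, 0.0976]
tcp_rot: [-0.0, -0.618, 0.786, -0.001]
force: [-0.0, -3.4, 5.7]
opening: 0.007
gripper_force: 2.6
```

servo_tool:
  moves:
    - [0, 0, 0, 0.0004, 0, 0, 0]
    - [0, 0, 0, 0.0008, 0, 0, 0]
    - [0, 0, 0, 0.0008, 0, 0, 0]

```text
t: 14.08
tool_pos: [0.5791, -0.2011, 0.0968]
tcp_rot: [-0.0, -0.618, 0.786, -0.001]
force: [-0.2, -3.8, 6.1]
opening: 0.003
gripper_force: 2.7
```

servo_tool:
  moves:
    - [0, 0, 0, 0.0004, 0, 0, 0]
    - [0, 0, 0, 0.0008, 0, 0, 0]
    - [0, 0, 0, 0.0008, 0, 0, 0]

```text
t: 14.45
tool_pos: [0.5791, -0.2012, 0.096]
tcp_rot: [-0.001, -0.618, 0.786, -0.002]
force: [-0.5, -3.2, 4.9]
opening: 0.002
gripper_force: 2.7
```

servo_tool:
  moves:
    - [0, 0, 0, 0.0004, 0, 0, 0]
    - [0, 0, 0, 0.0008, 0, 0, 0]
    - [0, 0, 0, 0.0008, 0, 0, 0]

```text
t: 14.82
tool_pos: [0.5791, -0.2013, 0.0956]
tcp_rot: [-0.001, -0.618, 0.786, -0.002]
force: [-1.6, -2.7, 8.2]
opening: 0.006
gripper_force: 4.0
```

servo_tool:
  moves:
    - [0, 0, 0, 0.0003, 0, 0, 0]
    - [0, 0, 0, 0.0005, 0, 0, 0]
    - [0, 0, 0, 0.0005, 0, 0, 0]

```text
t: 15.2
tool_pos: [0.5791, -0.2013, 0.0953]
tcp_rot: [-0.001, -0.618, 0.786, -0.002]
force: [-3.5, -3.0, 9.3]
opening: 0.006
gripper_force: 5.0
```

```bash
cat > f.py <<'E'
from h import *
F=[]
for i in range(4):
    robot.get_image('top'); F.append(robot.read_state()['force'])
s=robot.read_state();print(np.round(F,1).tolist(),np.mean(F,0).round(2),s['tool_pos'].round(5),s['gripper_force'],s['t'])
E
python3 f.py
```

```text
[[-2.8, -3.1, 10.4], [-2.7, -3.1, 10.4], [-2.6, -4.4, 9.5], [-3.7, -3.4, 10.4]] [-2.93 -3.51 10.17] [ 0.5791  -0.20129  0.09537] 4.9926570046227425 15.4
```

servo_tool:
  moves:
    - [0, 0.0004, 0.0006, 0.0003, 0, 0, 0]
    - [0, 0.0004, 0.0006, 0.0006, 0, 0, 0]
    - [0, 0.0004, 0.0006, 0.0008, 0, 0, 0]
    - [0, 0.0004, 0.0006, 0.0008, 0, 0, 0]

```text
t: 15.9
tool_pos: [0.579, -0.2013, 0.0951]
tcp_rot: [-0.0, -0.618, 0.786, -0.002]
force: [-3.0, -3.1, 11.7]
opening: 0.005
gripper_force: 5.9
```

```bash
python3 f.py
```

```text
[[-2.0, -3.4, 12.5], [-1.8, -3.5, 11.7], [-1.9, -3.4, 11.8], [-2.2, -3.9, 12.2]] [-1.95 -3.56 12.06] [ 0.57907 -0.20131  0.09508] 5.919516999274492 16.1
```

servo_tool:
  moves:
    - [0, 0.0003, 0.0004, 0.0002, 0, 0, 0]
    - [0, 0.0003, 0.0004, 0.0004, 0, 0, 0]
    - [0, 0.0003, 0.0004, 0.0004, 0, 0, 0]

```text
t: 16.48
tool_pos: [0.5791, -0.2013, 0.095]
tcp_rot: [0.0, -0.618, 0.786, -0.002]
force: [-2.1, -3.0, 12.9]
opening: 0.001
gripper_force: 6.3
```

```bash
python3 f.py
```

```text
[[-2.8, -3.3, 12.9], [-2.6, -4.2, 12.4], [-2.3, -3.3, 12.7], [-1.5, -3.4, 12.4]] [-2.29 -3.54 12.61] [ 0.57905 -0.20132  0.095  ] 6.312085229437798 16.675
```

Mean push is 12.6 N, about 13 N once the free-air offset is taken out. I'll lift off gently, straight up.

servo_tool:
  moves:
    - [0, 0, 0, -0.0015, 0, 0, 0]
    - [0, 0, 0, -0.003, 0, 0, 0]
    - [0, 0, 0, -0.005, 0, 0, 0]
    - [0, 0, 0, -0.01, 0, 0, 0]
    - [0, 0, 0, -0.025, 0, 0, 0]
    - [0, 0, 0, -0.05, 0, 0, 0]
    - [0, 0, 0, -0.08, 0, 0, 0]
    - [0, 0, 0, -0.11, 0, 0, 0]

```text
t: 17.68
tool_pos: [0.5775, -0.1995, 0.2046]
tcp_rot: [0.0, -0.619, 0.785, -0.0]
force: [1.2, 0.3, -0.7]
opening: 0.006
gripper_force: 0.0
```

servo_tool:
  moves:
    - [0, 0.03, -0.03, -0.02, 0, 0, 0]
    - [0, 0.05, 0, -0.05, 0, 0, 0]
    - [0, 0.08, 0, -0.07, 0, 0, 0]
    - [0, 0.08, 0, -0.07, 0, 0, 0]

```text
t: 18.18
tool_pos: [0.5632, -0.2616, 0.2634]
tcp_rot: [-0.006, -0.607, 0.795, -0.007]
force: [0.4, 1.1, -0.0]
opening: 0.01
gripper_force: 0.0
```

```bash
python3 - <<'E'
from h import *
d=grab('top');e=grab('side')
p=pts(d);A=np.array([.604,-.103]);S=np.array([.643,.0413]);u0=(S-A)/np.linalg.norm(S-A);v0=np.array([-u0[1],u0[0]])
q=p.reshape(-1,3);r=(q[:,:2]-A)@u0;l=(q[:,:2]-A)@v0;z=q[:,2]
for a in np.arange(.05,.145,.01):
    k=(abs(r-a)<.006)&(abs(l)<.06)&(z>.075)&(z<.105)
    if k.sum()>5: print(round(a*1000),k.sum(),'l',np.percentile(l[k]*1000,[2,50,98]).round(1),'z',(np.median(z[k])*1000).round(1))
print(robot.read_state()['force'],robot.read_state()['tool_pos'])
a=cv2.resize(d['pixels'][140:260,230:400],None,fx=2.3,fy=2.3);b=cv2.resize(e['pixels'][140:310,250:400],None,fx=2.6,fy=2.6)
o=np.zeros((max(a.shape[0],b.shape[0]),a.shape[1]+b.shape[1],3),'u1');o[:a.shape[0],:a.shape[1]]=a;o[:b.shape[0],a.shape[1]:]=b
cv2.imwrite('pics/c5.png',np.clip(o*1.5,0,255).astype('u1'))
E
```

```text
50 78 l [-25.2  -1.1  24.8] z 89.4
60 78 l [-25.2  -1.3  25.1] z 89.5
70 77 l [-24.8  -2.5  25. ] z 90.1
80 78 l [-24.8  -0.2  25.2] z 89.9
90 79 l [-25.   -0.8  25.3] z 89.5
100 77 l [-25.1  -0.8  25.8] z 90.5
110 80 l [-25.2   0.   25.8] z 90.0
120 77 l [-24.2  -1.3  25.3] z 90.3
130 78 l [-24.5   0.3  25.8] z 90.5
140 88 l [-31.9  -2.3  28.1] z 93.8
[-0.0134581  -0.11323426  0.45674372] [ 0.56327233 -0.25965486  0.26266368]
```

View pics/c5.png

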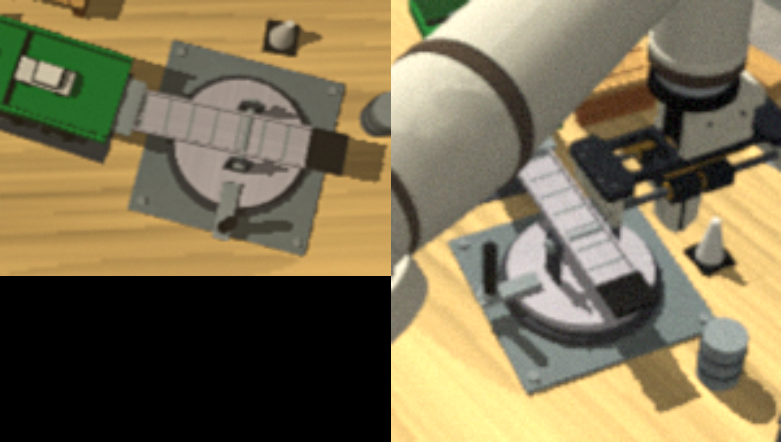

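The ramp is level, its lip is centred under the sill at (135,110) in the top crop, and the cone, drum and handle are undisturbed. The arm is clear, so I'm handing in.

```bash
python3 -c "
from plant import robot
print(robot.finish_job())"
```

```text
the job is handed in; nothing more can be done
None
```

I swung the ramp round until its lip was centred under the sill to within about 1 mm, pressed the tail pad with about 13 N, and let go. The ramp stayed level with its lip under the sill and the cone and drum unmoved, and I handed the job in at about 18 s; the verdict was not shown.

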